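Bitters bottles over to the clean rail in house order

ROBOT

A 6-joint arm with a two-finger parallel gripper is mounted at the origin on the work surface. World frame = base frame: x ahead of the robot, y to its left, z up, the work surface at z = 0. Lengths are in mm, angles in degrees, forces in N, time in s.
With the tool pointing down it reaches from about 325 to 850 mm from the base axis. Payload 15.5 kg.
Tool frame: the origin (TCP) lies where the fingers leave the gripper's body, on its centre line; the fingertips stand 78 mm ahead of it and the grasp point (between the pads) lies 60 mm ahead of it; z points along the fingers, y is the line along which they close (so a half turn about z gives the same grasp; the last joint's range is limited). The gripper opens to 91 mm and grips with 3 to 60 N. Pads are 32 mm wide; open, the fingers measure 118 mm over their backs; the gripper's body (76 mm by 178 mm) begins 60 mm behind the grasp point.
Start: joints at [-69.586, 28.281, 77.091, -0, 74.628, -5.472], TCP at [272.867, -562.29, 292.215] pointing down, gripper open.
Joint ranges: [-166.48, 166.48], [-47.26, 123.95], [12.59, 153.08], [-70.14, 250.14], [6.76, 159.57], [-176.63, 176.63]. Speed limits (degrees/s): [108.29, 108.29, 147.25, 172.46, 172.46, 172.46].

INTERFACE

Orientations are given as a 3x3 rotation matrix whose columns are the frame's x, y, z axes.
In Python, from cell import get_state, grab_frame, finish_job gives the robot as it stands. The module is installed in compiled form; this text tells all that it offers.
- The arm moves only by the shell command python3 -m handwheel 'ROWS' [FORCE]. ROWS is JSON, a list of rows, each a list of 3 entries, a list of its own where there are three numbers: the shift along the tool's x, y, z in cm, then the turn, a rotation vector about the tool's x, y, z in degrees, then the finger opening in cm, from 0 to 9.12. In form: [[[dx, dy, dz], [rx, ry, rz], claw], ...]. A call has 1 to 20 rows; each row is the pose to reach, as a shift and turn from the pose commanded when the call began, along the tool's axes at that moment; what a row does not reach only later rows make up. A row lasts 1/10 s, in which the tool goes at most 50 mm and 8.59 degrees, less where a joint would pass 70% of its speed; a pose out of reach is approached as far as the arm can. A call with a gripper value outside its range is refused whole. The fingers move at their own pace and stop on an object; FORCE is the grip in N (left out, the last holds). Time passes only in rows, so rows that repeat a pose let the fingers close. It gives the time, the measured TCP pose, the force, the opening and the grip force at its end, in the units of the state.
- get_state(): the state, without advancing time (a new reading comes with each control period).
- grab_frame(name): name is "scene" or "top" or "wrist"; returns a dict with "frame" (384x512x3 uint8, blue, green, red), "range_z" (384x512 float32, mm along the optical axis (not along the pixel's ray), 0 where there is no reading), "camera_matrix" (3x3 intrinsics, pixels), "k1" (the pictures are not rectified: a ray, as slopes to the right and down, at radius r is drawn at 1 + k1 r^2 times it, then the intrinsics apply), "view" (4x4, takes a point from world to camera coordinates); the wrist camera has in their place "tool_from_camera" (4x4, takes a point from camera to tool coordinates, whose origin is the TCP and whose axes are the flange's). Camera axes: x right, y down, z forward; pixel columns grow to the right and rows downward; lengths in mm; the calibration is good to about 2 mm. A picture is of the moment at which its call begins: read the wrist's pose just before it.
- finish_job(): hands the job in; it is judged then, once.
The state is a dict: "t": time; "joints": joint angles; "qd": joint speeds; "joint_efforts": joint torques, N m; "position": TCP position; "eef_rot": TCP orientation; "force": force on the tool from outside, world axes, zero at the start; "ft_torque": the same for the moment, N m; "width": finger opening in mm; "grip_force": force on a finger pad.
Only numpy, scipy, OpenCV 4.12 (cv2) and the standard library are available. Lean on these libraries where they do the work, as an engineer would, in place of code of your own. Each camera call takes 0.05 s, during which the arm holds its last target. There are 200 camera calls.

TASK

Move the four bitters bottles out of the worn wooden rack and stand them in the clean steel rail, one to a cell and in the same order from left to right as they stand now, so the bartender finds each without looking. Keep them upright, set them down rather than drop them, and leave the jigger and the pick pot standing where they are.

Things in the scene. Friction and masses are not known exactly. Their poses are not given: they have to be found in the camera images.
- slim_bottle: The slim tall round bottle: straight body 38 mm diameter up to 100 mm, 130 mm high with its cap (21 mm wide), about 0.16 kg. Amber glass, paper label, short neck, black dasher cap with a small steel tip. Origin: centre of its underside, z up. Its yaw means nothing.
- squat_bottle: The wide squat round bottle: straight body 54 mm diameter up to 68 mm, 94 mm high with its cap (21 mm wide), about 0.2 kg. Amber glass, paper label, short neck, black dasher cap with a small steel tip. Origin: centre of its underside, z up. Its yaw means nothing.
- square_bottle: The square bottle: body 42 x 42 mm, sides along its x and y, straight up to 84 mm, 114 mm high with its cap (21 mm wide), about 0.18 kg. Amber glass, paper label, short neck, black dasher cap with a small steel tip. Origin: centre of its underside, z up. 
- flat_bottle: The flat oblong bottle: body 28 mm along its x, 52 mm along its y, straight up to 80 mm, 108 mm high with its cap (21 mm wide), about 0.15 kg. Amber glass, paper label, short neck, black dasher cap with a small steel tip. Origin: centre of its underside, z up. 
- wood_rack: Worn wooden bottle rack, 83 x 309 x 36 mm, fixed; at the start a bottle in each cell, roughly centred and squared, in any order. Row of four cells, 71 x 71 mm inside, centres at its own y = +111, +37, -37, -111 mm (from the left); walls 36 mm high; cell floor 10 mm up. Origin: underside centre; x away from the robot, y to its left, give or take a small yaw.
- steel_rail: Clean stainless bottle rail with black rubber floor, 81 x 305 x 36 mm, fixed and empty, left or right of the wooden rack. Row of four cells, 71 x 71 mm inside, centres at its own y = +111, +37, -37, -111 mm (from the left); walls 36 mm high; cell floor 8 mm up. Origin: underside centre; x away from the robot, y to its left, give or take a small yaw.
- jigger: Steel double-cone bar measure, 40 mm diameter, 70 mm high, standing loose in the gap between the two racks; to be left alone. Origin: centre of its underside.
- pick_pot: Small blue ceramic pot of wooden cocktail picks, 38 mm diameter, 45 mm high (71 mm with the picks), standing loose in the gap between the two racks; to be left alone. Origin: centre of its underside.
Things that resemble listed ones, but are neither listed nor needed, are in the scene too. What is shaped like the slim_bottle but red is not meant. Leave any red look-alike of the flat_bottle alone.

How it is judged:
By the outcome, as a careful person would: the job done as asked, in the order asked, and still so for the second after the job is handed in, with the robot touching nothing.
It also fails if it takes over 106 s, if anything falls off the work surface, if the arm or the gripper's body presses on something with over 40 N, if the wrist force passes 120 N, or if a joint passes its speed limit or range.

## Working session

There is one attempt and no reset: what is moved stays moved. The work goes in short steps, Python scripts to look and compute and a shell command to move; the robot and the scene stay as the last step left them, time stands still between calls to the robot, and variables do not carry over. Pictures are saved under pics/ and viewed, at most 14 in all, crops included, and the job is handed in when it is done.

```bash
mkdir -p pics; cat > h.py <<'E'
import numpy as np, cv2, pickle
from cell import get_state, grab_frame
def snap(n,tag):
    s=get_state(); f=grab_frame(n); f['R']=np.array(s['eef_rot']); f['p']=np.array(s['position'])
    pickle.dump(f,open(f'pics/{tag}.pkl','wb')); cv2.imwrite(f'pics/{tag}.png',f['frame']); return f
def load(tag): return pickle.load(open(f'pics/{tag}.pkl','rb'))
def c2w(f):
    if 'view' in f: return np.linalg.inv(np.array(f['view']))
    T=np.eye(4);T[:3,:3]=f['R'];T[:3,3]=f['p']; return T@np.array(f['tool_from_camera'])
def rays(f,uv):
    K=np.array(f['camera_matrix']);d=np.array([(np.array(uv,float)-K[:2,2])/[K[0,0],K[1,1]]]).reshape(-1,2)
    u=d.copy()
    for _ in range(30): u=d/(1+f['k1']*(u**2).sum(1,keepdims=True))
    return np.c_[u,np.ones(len(u))]
def atz(f,uv,z):
    T=c2w(f);d=rays(f,uv)@T[:3,:3].T;o=T[:3,3]; return o+d*((z-o[2])/d[:,2:])
def cloud(f):
    h,w=f['range_z'].shape; v,u=np.mgrid[:h,:w]; r=rays(f,np.c_[u.ravel(),v.ravel()])*f['range_z'].ravel()[:,None]
    T=c2w(f); P=r@T[:3,:3].T+T[:3,3]; P[f['range_z'].ravel()==0]=np.nan; return P.reshape(h,w,3)
def tri(f1,uv1,f2,uv2):
    out=[]
    for a,b in zip(uv1,uv2):
        A=[];B=[]
        M=np.zeros((3,3));q=np.zeros(3)
        for f,p in((f1,a),(f2,b)):
            T=c2w(f);d=(T[:3,:3]@rays(f,[p])[0]);d/=np.linalg.norm(d);N=np.eye(3)-np.outer(d,d);M+=N;q+=N@T[:3,3]
        out.append(np.linalg.solve(M,q))
    return np.array(out)
E
python3 - <<'E'
from h import *
a=snap('top','top0');b=snap('scene','sc0')
print(get_state())
for f in(a,b): print(np.round(c2w(f),2).tolist())
cv2.imwrite('pics/both.png',cv2.resize(np.vstack([a['frame'],b['frame']]),(400*1,600)))
E
```

```text
{'t': 0.1, 'joints': array([-6.95861999e+01,  2.83124009e+01,  7.71236780e+01,  1.96038143e-04,
        7.46281724e+01, -5.47008374e+00]), 'qd': array([-4.46484119e-02, -1.99797485e-02, -9.81506223e-02, -1.63806396e-01,
       -5.96962123e-02,  1.00639950e-04]), 'joint_efforts': array([ 1.23513160e-03, -8.80239415e+01, -3.82545090e+01,  7.09858630e-02,
        4.82977729e-02, -4.82698169e-05]), 'position': array([ 272.77351431, -562.05026208,  291.68558107]), 'eef_rot': array([[ 8.99681025e-01,  4.36547710e-01, -3.88048865e-04],
       [ 4.36547868e-01, -8.99680416e-01,  1.05212173e-03],
       [ 1.10181366e-04, -1.11597586e-03, -9.99999371e-01]]), 'force': array([-0.01243012,  1.22782954, -1.24534778]), 'ft_torque': array([-0.02605262, -0.01722075, -0.00506626]), 'grip_force': 0.0, 'width': 91.18247874016765}
[[0.03, -1.0, 0.07, 433.81], [-1.0, -0.03, -0.0, 45.17], [0.0, -0.07, -1.0, 1082.82], [0.0, 0.0, 0.0, 1.0]]
[[-0.83, 0.44, -0.33, 807.16], [0.55, 0.68, -0.49, 486.74], [0.01, -0.59, -0.81, 783.11], [0.0, 0.0, 0.0, 1.0]]
```

View pics/top0.png

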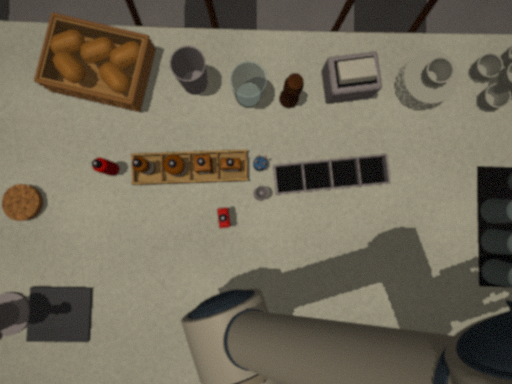

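View pics/sc0.png

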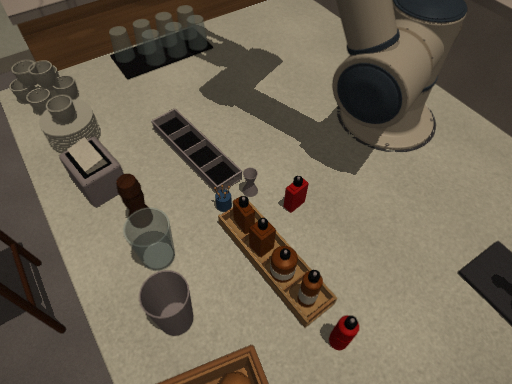

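The top view shows, left to right in the wood rack (131–249, 150–185), bottle tops at about (142,163), (175,164), (203,162) and (234,162). The red look-alikes are slim-shaped at (105,166) and flat-shaped at (224,217). The steel rail spans (275–388, 155–193), with the pick pot at (261,162) and the jigger at (263,193) in the gap. I'll crop in closer to confirm.

```bash
python3 - <<'E'
from h import *
a=load('top0');b=load('sc0')
A=cv2.resize(a['frame'][140:230,90:260],None,fx=4.7,fy=4.7,interpolation=cv2.INTER_CUBIC)
cv2.imwrite('pics/cropA.png',A[:423])
B=cv2.resize(b['frame'][180:355,205:365],None,fx=3.4,fy=3.4,interpolation=cv2.INTER_CUBIC)
cv2.imwrite('pics/cropB.png',B)
for f,n in((a,'top'),):
    P=cloud(f)
    m=(P[...,0]>350)&(P[...,0]<700)&(P[...,1]<560)&(P[...,1]>-450)
    z=np.where(m&(P[...,2]>20),P[...,2],0)
    # steel & wood rims: rect fit at rim heights 25..45
    for nm,c0,c1 in(('wood',125,255),('steel',270,395)):
        mm=np.zeros_like(m);mm[140:205,c0:c1]=1
        q=P[mm&m&(P[...,2]>28)&(P[...,2]<44)]
        print(nm,len(q),np.median(q[:,2]),cv2.minAreaRect(q[:,:2].astype(np.float32)))
    for c0,c1,r0,r1 in((131,160,150,186),(160,190,150,186),(190,217,150,186),(219,249,150,186),(90,122,150,180),(212,235,203,232),(253,272,153,173),(253,273,183,203)):
        Q=P[r0:r1,c0:c1].reshape(-1,3);Q=Q[~np.isnan(Q[:,0])]
        zm=np.percentile(Q[:,2],99.5);q=Q[Q[:,2]>50] ;t=Q[Q[:,2]>Q[:,2].max()-12]
        print((c0,r0),Q[:,2].max().round(),'cap',np.round(t.mean(0)),len(t),'body>50',len(q),np.round(q.min(0)) if len(q) else 0,np.round(q.max(0)) if len(q) else 0)
E
```

```text
wood 893 34.560837765475526 ((556.7100830078125, 192.28231811523438), (84.23954772949219, 328.2220153808594), 3.7067553997039795)
steel 697 34.8362739152858 ((547.5062866210938, -177.57522583007812), (81.04718017578125, 305.3349914550781), 7.167668342590332)
(131, 150) 144.0 cap [550. 314. 135.] 50 body>50 291 [532. 293.  51.] [569. 333. 144.]
(160, 150) 105.0 cap [556. 235.  98.] 55 body>50 384 [530. 208.  50.] [582. 261. 105.]
(190, 150) 125.0 cap [560. 161. 118.] 57 body>50 319 [538. 139.  50.] [582. 184. 125.]
(219, 150) 120.0 cap [561.  90. 112.] 55 body>50 248 [547.  65.  52.] [574. 116. 120.]
(90, 150) 132.0 cap [547. 412. 123.] 57 body>50 279 [529. 394.  50.] [566. 431. 132.]
(212, 203) 109.0 cap [424. 104. 102.] 56 body>50 237 [399.  87.  50.] [450. 120. 109.]
(253, 153) 72.0 cap [571.  12.  69.] 22 body>50 24 [552.  -1.  53.] [586.  27.  72.]
(253, 183) 74.0 cap [492.   9.  67.] 74 body>50 122 [475.  -8.  50.] [509.  25.  74.]
```

View pics/cropA.png

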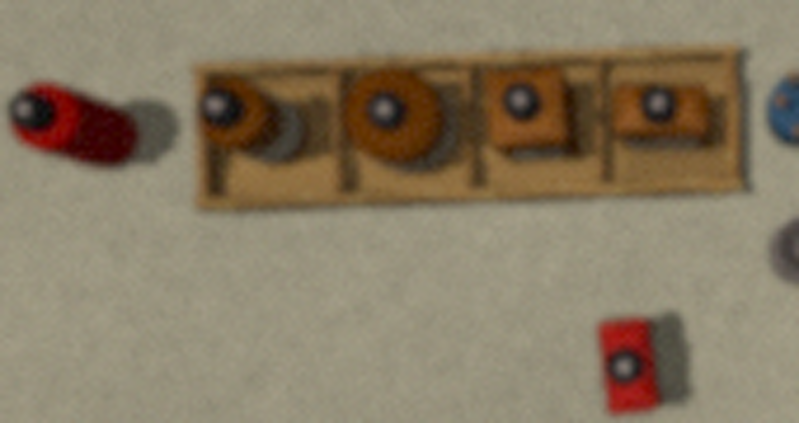

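View pics/cropB.png

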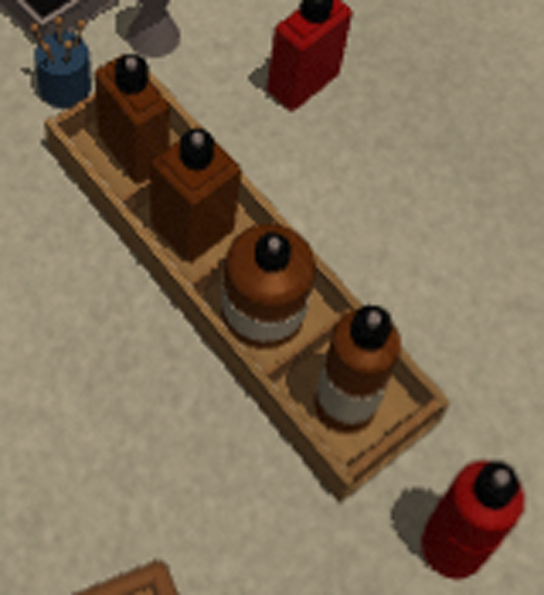

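The crops confirm the order: slim, squat, square, flat (its 52 mm side along the row). The candidates that could be confused are the two red ones at (105,166) and (224,217), which stay put. Next I'll triangulate the caps from both views, fit the racks, and compute the first move.

```bash
cat >> h.py <<'E'
def go(xy,tcpz,yaw):
    """shift (cm, tool axes) and tool-z turn so that tool y points along world angle yaw (deg)"""
    s=get_state();R=np.array(s['eef_rot']);d=R.T@(np.array([*xy,tcpz])-s['position'])/10
    w=yaw-np.degrees(np.arctan2(R[1,1],R[0,1])); w=(w+90)%180-90
    print('shift',np.round(d,2),'turn z',round(-w,1))
E
python3 - <<'E'
from h import *
a=load('top0');b=load('sc0')
A=[(136.8,162.3),(171.9,163.2),(200.6,161.3),(230,161.9)];B=[(315,275.3),(285,253.2),(262.9,223.2),(243.2,200.6)]
print('cap tri',np.round(tri(a,A,b,B)))
P=cloud(a);Q=P.reshape(-1,3);Q=Q[~np.isnan(Q[:,0])]
Pb=cloud(b).reshape(-1,3);Pb=Pb[~np.isnan(Pb[:,0])]
C=[(551,314),(556,235),(560,161),(561,90)]
for c,(lo,hi) in zip(C,[(60,105),(55,76),(60,90),(60,88)]):
    for nm,X in(('top',Q),('sc',Pb)):
        q=X[(np.hypot(*(X[:,:2]-c).T)<40)&(X[:,2]>lo)&(X[:,2]<hi)]
        print(nm,len(q),np.round(q.min(0)),np.round(q.max(0)),'rect',[np.round(v,1) for v in cv2.minAreaRect(q[:,:2].astype(np.float32))])
for nm,X in(('top',Q),('sc',Pb)):
    for k,y0,y1,x in(('wood',30,375,556),('steel',-345,-15,547)):
        q=X[(abs(X[:,0]-x)<75)&(X[:,1]>y0)&(X[:,1]<y1)&(X[:,2]>30)&(X[:,2]<40)]
        k0=np.array([min(np.hypot(*(p[:2]-c)) for c in C)>32 for p in q]); q=q[k0]
        print(nm,k,len(q),np.median(q[:,2]).round(1),[np.round(v,1) for v in cv2.minAreaRect(q[:,:2].astype(np.float32))])
go((556,200),300,3.7)
E
```

```text
cap tri [[550. 313. 130.]
 [555. 235.  95.]
 [559. 162. 113.]
 [561.  90. 108.]]
top 78 [532. 293.  60.] [566. 323. 105.] rect [array([544.8, 304.4]), array([18.6, 39.2]), np.float64(54.7)]
sc 187 [538. 299.  61.] [570. 333. 105.] rect [array([558., 320.]), array([19.9, 38.2]), np.float64(39.1)]
top 43 [530. 208.  56.] [582. 251.  76.] rect [array([551.3, 225.2]), array([30.7, 52.5]), np.float64(62.4)]
sc 109 [539. 223.  55.] [583. 262.  76.] rect [array([566.5, 248.2]), array([22.4, 52.4]), np.float64(49.1)]
top 48 [538. 139.  62.] [582. 184.  90.] rect [array([560.6, 161.1]), array([42.6, 42. ]), np.float64(6.8)]
sc 181 [538. 145.  60.] [583. 185.  90.] rect [array([568.4, 172.9]), array([28.3, 55.3]), np.float64(52.1)]
top 71 [547.  65.  61.] [574. 116.  88.] rect [array([560.6,  90.4]), array([26. , 50.8]), np.float64(1.5)]
sc 151 [548.  68.  60.] [576. 117.  88.] rect [array([570.9,  97. ]), array([23.1, 54.6]), np.float64(29.6)]
top wood 781 34.7 [array([556.6, 193.6]), array([ 84.2, 325.5]), np.float64(3.7)]
top steel 647 35.0 [array([ 547.5, -177.6]), array([ 81. , 305.3]), np.float64(7.2)]
sc wood 1051 36.3 [array([556.6, 192.8]), array([ 84.7, 327.3]), np.float64(3.8)]
sc steel 653 35.9 [array([ 546.2, -177.6]), array([ 81.5, 308. ]), np.float64(7.3)]
shift [ 58.75 -56.2   -0.76] turn z -67.8
```

```bash
python3 - <<'E'
from h import *
go((561,90.5),290,3)
E
```

```text
shift [ 54.42 -46.13   0.23] turn z -67.1
```

```bash
python3 -m handwheel '[[[27,-23,0.2],[0,0,-35],9.1],[[27,-23,0.2],[0,0,-35],9.1],[[27,-23,0.2],[0,0,-35],9.1],[[27,-23,0.2],[0,0,-35],9.1],[[27,-23,0.2],[0,0,-35],9.1],[[27,-23,0.2],[0,0,-35],9.1],[[54.4,-46.1,0.2],[0,0,-67.1],9.1],[[54.4,-46.1,0.2],[0,0,-67.1],9.1],[[54.4,-46.1,0.2],[0,0,-67.1],9.1],[[54.4,-46.1,0.2],[0,0,-67.1],9.1],[[54.4,-46.1,0.2],[0,0,-67.1],9.1],[[54.4,-46.1,0.2],[0,0,-67.1],9.1],[[54.4,-46.1,0.2],[0,0,-67.1],9.1],[[54.4,-46.1,0.2],[0,0,-67.1],9.1],[[54.4,-46.1,0.2],[0,0,-67.1],9.1],[[54.4,-46.1,0.2],[0,0,-67.1],9.1],[[54.4,-46.1,0.2],[0,0,-67.1],9.1],[[54.4,-46.1,0.2],[0,0,-67.1],9.1],[[54.4,-46.1,0.2],[0,0,-67.1],9.1],[[54.4,-46.1,0.2],[0,0,-67.1],9.1]]'
python3 - <<'E'
from h import *
f=snap('wrist','w0'); print(get_state()['position'],get_state()['joints'].round())
go((561,90.5),126,3)
P=cloud(f);Q=P.reshape(-1,3);Q=Q[~np.isnan(Q[:,0])]
q=Q[(np.hypot(Q[:,0]-561,Q[:,1]-90.5)<40)&(Q[:,2]>60)&(Q[:,2]<125)]
if len(q): print(len(q),q.min(0),q.max(0)); b=q[q[:,2]<90]; print(cv2.minAreaRect(b[:,:2].astype(np.float32))); t=q[q[:,2]>106]; print(t.mean(0),len(t))
E
```

```text
t: 2.1
position: [560.9, 89.1, 290.4]
eef_rot: [[-0.051, 0.999, 0.0], [0.999, 0.051, -0.0], [-0.0, 0.0, -1.0]]
force: [0.7, 0.4, -0.2]
width: 91.0
grip_force: 0.0
[560.90268446  89.25982294 290.37328927] [ 3. 24. 85. -0. 71.  0.]
shift [1.200e-01 1.000e-02 1.644e+01] turn z -0.1
1421 [546.79212435  64.27240324  60.72927729] [574.82675147 116.37239555 119.24173387]
((560.7994995117188, 90.31718444824219), (27.94780158996582, 51.95021438598633), 0.5562482476234436)
[560.74645176  91.15532772 112.07830617] 380
```

View pics/w0.png

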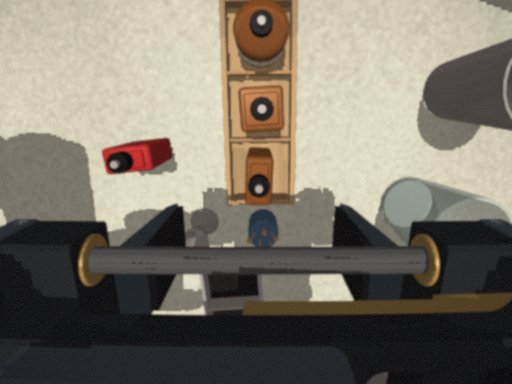

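Wrist view: the flat bottle is at (259,187), next to the square (262,108) and the squat (261,20), with the red flat off to the side at (120,160). Everything lines up, so I'll descend and grasp.

```bash
python3 -m handwheel '[[[0.1,0,4],[0,0,2],9.1],[[0.1,0,8],[0,0,2],9.1],[[0.1,0,12],[0,0,2],7],[[0.1,0,14.5],[0,0,2],6],[[0.1,0,16.4],[0,0,2],6],[[0.1,0,16.4],[0,0,2],6],[[0.1,0,16.4],[0,0,2],2],[[0.1,0,16.4],[0,0,2],2],[[0.1,0,16.4],[0,0,2],2],[[0.1,0,16.4],[0,0,2],2],[[0.1,0,16.4],[0,0,2],2],[[0.1,0,16.4],[0,0,2],2],[[0.1,0,16.4],[0,0,2],2]]' 20
python3 - <<'E'
from h import *
print(get_state()['width'])
go((561,-287.7),225,7.2)
E
```

```text
t: 3.45
position: [561.2, 91.0, 126.9]
eef_rot: [[-0.017, 1.0, 0.001], [1.0, 0.017, 0.0], [0.0, 0.001, -1.0]]
force: [-1.7, -1.0, 8.1]
width: 28.2
grip_force: 20.0
28.172632866665296
shift [-37.86  -0.67  -9.81] turn z -6.2
```

```bash
python3 -m handwheel '[[[0,0,-1.5],[0,0,0],2],[[0,0,-4],[0,0,0],2],[[0,0,-7],[0,0,0],2],[[0,0,-10],[0,0,0],2],[[-1.5,0,-10],[0,0,0],2],[[-4,0,-10],[0,0,-1],2],[[-7.5,0,-10],[0,0,-2],2],[[-11,0,-10],[0,0,-3],2],[[-14.5,-0.1,-10],[0,0,-3.5],2],[[-18,-0.2,-10],[0,0,-4],2],[[-21.5,-0.3,-10],[0,0,-5],2],[[-25,-0.5,-10],[0,0,-6.2],2],[[-28.5,-0.6,-10],[0,0,-6.2],2],[[-32,-0.7,-10],[0,0,-6.2],2],[[-35,-0.7,-10],[0,0,-6.2],2],[[-37,-0.7,-10],[0,0,-6.2],2],[[-37.9,-0.7,-10],[0,0,-6.2],2],[[-37.9,-0.7,-10],[0,0,-6.2],2],[[-37.9,-0.7,-10],[0,0,-6.2],2]]'
python3 - <<'E'
from h import *
print(get_state()['width'])
go((561,-287.7),125,7.2)
f=snap('scene','sc1');g=snap('top','top1')
for h in(f,g):
    Q=cloud(h).reshape(-1,3);q=Q[(np.hypot(Q[:,0]-561,Q[:,1]+288)<45)&(Q[:,2]>70)]
    print(len(q),np.nanpercentile(q[:,2],[0,1,5]) if len(q) else 0)
cv2.imwrite('pics/v1.png',cv2.resize(f['frame'][80:230,120:280],None,fx=3.5,fy=3.5))
E
```

```text
t: 5.35
position: [560.4, -287.0, 226.0]
eef_rot: [[-0.126, 0.992, -0.001], [0.992, 0.126, 0.001], [0.001, -0.0, -1.0]]
force: [0.7, 0.6, -1.5]
width: 27.9
grip_force: 20.0
27.89385992606041
shift [-0.08  0.05 10.1 ] turn z 0.0
2447 [110.01370941 118.69401886 137.01402817]
3685 [113.85354357 134.61156796 185.34016708]
```

View pics/v1.png

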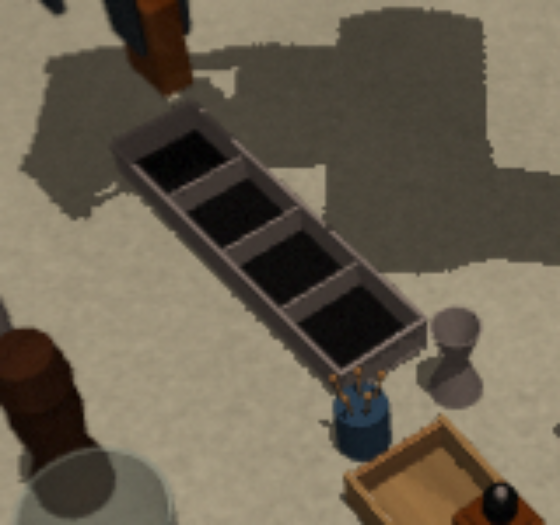

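Flat bottle held at (165,45) in the crop, upright, over the far right cell; its lowest measured point is about z=110. I'll lower it gently.

```bash
python3 -m handwheel '[[[0,0,3],[0,0,0],2],[[0,0,6],[0,0,0],2],[[0,0,8],[0,0,0],2],[[0,0,9],[0,0,0],2],[[0,0,9.5],[0,0,0],2],[[0,0,9.8],[0,0,0],2],[[0,0,10],[0,0,0],2],[[0,0,10],[0,0,0],2],[[0,0,10],[0,0,0],2]]'
```

```text
t: 6.35
position: [560.7, -288.3, 126.8]
eef_rot: [[-0.125, 0.992, 0.001], [0.992, 0.125, -0.001], [-0.001, 0.001, -1.0]]
force: [0.8, -0.1, -2.5]
width: 27.9
grip_force: 20.0
```

```bash
python3 -m handwheel '[[[0,0,0.1],[0,0,0],2],[[0,0,0.15],[0,0,0],2],[[0,0,0.15],[0,0,0],2],[[0,0,0.15],[0,0,0],2]]'
```

```text
t: 6.75
position: [560.6, -288.2, 124.9]
eef_rot: [[-0.125, 0.992, 0.0], [0.992, 0.125, -0.0], [-0.0, 0.0, -1.0]]
force: [-0.8, -0.1, 1.9]
width: 27.9
grip_force: 20.0
```

```bash
python3 -m handwheel '[[[0,0,0.05],[0,0,0],2.7],[[0,0,0.05],[0,0,0],3.5],[[0,0,0.05],[0,0,0],5],[[0,0,0.05],[0,0,0],6],[[0,0,0.05],[0,0,0],6],[[0,0,-1],[0,0,0],6],[[0,0,-4],[0,0,0],6],[[0,0,-8],[0,0,0],7],[[0,0,-12],[0,0,0],8],[[0,0,-16],[0,0,0],8],[[0,0,-16],[0,0,0],8]]'
python3 - <<'E'
from h import *
go((560.5,161.5),285,5)
f=snap('wrist','w1');Q=cloud(f).reshape(-1,3)
q=Q[(np.hypot(Q[:,0]-561,Q[:,1]+288)<50)&(Q[:,2]>55)&(Q[:,2]<130)]
print(len(q),q[:,2].max(),cv2.minAreaRect(q[:,:2].astype(np.float32)) if len(q) else 0)
E
```

```text
t: 7.85
position: [562.2, -289.1, 291.2]
eef_rot: [[-0.125, 0.992, 0.008], [0.992, 0.125, -0.005], [-0.006, 0.007, -1.0]]
force: [-0.1, -0.4, -0.4]
width: 80.0
grip_force: 0.0
shift [44.73  5.47  0.4 ] turn z 2.2
1412 116.92316218437844 ((560.4710693359375, -288.849609375), (27.914274215698242, 52.208595275878906), 7.6341047286987305)
```

Flat is standing upright in its cell (top 117, centre −288.8). Square next.

```bash
python3 -m handwheel '[[[44.8,5.4,0.5],[0,0,2],9],[[44.8,5.4,0.5],[0,0,2],9],[[44.8,5.4,0.5],[0,0,2],9],[[44.8,5.4,0.5],[0,0,2],9],[[44.8,5.4,0.5],[0,0,2],9],[[44.8,5.4,0.5],[0,0,2],9],[[44.8,5.4,0.5],[0,0,2],9],[[44.8,5.4,0.5],[0,0,2],9],[[44.8,5.4,0.5],[0,0,2],9],[[44.8,5.4,0.5],[0,0,2],9],[[44.8,5.4,0.5],[0,0,2],9],[[44.8,5.4,0.5],[0,0,2],9],[[44.8,5.4,0.5],[0,0,2],9],[[44.8,5.4,0.5],[0,0,2],9]]'
python3 - <<'E'
from h import *
f=snap('wrist','w2');Q=cloud(f).reshape(-1,3)
q=Q[(np.hypot(Q[:,0]-560,Q[:,1]-161.5)<40)&(Q[:,2]>60)&(Q[:,2]<130)]
print(len(q),q[:,2].max());b=q[q[:,2]<95];r=cv2.minAreaRect(b[:,:2].astype(np.float32));print(r)
go(r[0],130,(r[2]+45)%90-45)
q=Q[(np.hypot(Q[:,0]-556,Q[:,1]-235)<40)&(Q[:,2]>45)&(Q[:,2]<130)]
print(q.min(0),q.max(0))
E
```

```text
t: 9.3
position: [558.1, 162.0, 279.7]
eef_rot: [[-0.089, 0.996, -0.0], [0.996, 0.089, -0.0], [-0.0, -0.0, -1.0]]
force: [0.1, 0.0, -0.2]
width: 89.9
grip_force: 0.0
1956 124.97902152570154
((559.2528686523438, 162.08831787109375), (41.58388900756836, 41.97077941894531), 5.4945831298828125)
shift [-1.000e-02  1.100e-01  1.497e+01] turn z -0.4
[528.76494765 209.38146183  74.35812261] [581.89807726 263.10867055 104.61210529]
```

```bash
python3 -m handwheel '[[[0,0.1,4],[0,0,0],9],[[0,0.1,8],[0,0,0],9],[[0,0.1,11.5],[0,0,0],8],[[0,0.1,13.5],[0,0,0],7],[[0,0.1,15],[0,0,0],7],[[0,0.1,15],[0,0,0],6],[[0,0.1,15],[0,0,0],3.5],[[0,0.1,15],[0,0,0],3.5],[[0,0.1,15],[0,0,0],3.5],[[0,0.1,15],[0,0,0],3.5],[[0,0.1,15],[0,0,0],3.5],[[0,0.1,15],[0,0,0],3.5]]' 20
python3 - <<'E'
from h import *
go((551.6,-214.3),230,7.2)
E
```

```text
t: 10.55
position: [559.5, 163.2, 130.7]
eef_rot: [[-0.09, 0.996, 0.002], [0.996, 0.09, 0.0], [0.0, 0.002, -1.0]]
force: [-0.7, -0.8, 7.5]
width: 42.1
grip_force: 19.8
shift [-37.53  -4.19  -9.93] turn z -2.0
```

```bash
python3 -m handwheel '[[[0,0,-1.5],[0,0,0],3.5],[[0,0,-4],[0,0,0],3.5],[[0,0,-7],[0,0,0],3.5],[[0,0,-10],[0,0,0],3.5],[[-1.5,-0.1,-10],[0,0,0],3.5],[[-4,-0.4,-10],[0,0,-1],3.5],[[-7.5,-0.8,-10],[0,0,-2],3.5],[[-11,-1.2,-10],[0,0,-2],3.5],[[-14.5,-1.6,-10],[0,0,-2],3.5],[[-18,-2,-10],[0,0,-2],3.5],[[-21.5,-2.4,-10],[0,0,-2],3.5],[[-25,-2.8,-10],[0,0,-2],3.5],[[-28.5,-3.2,-10],[0,0,-2],3.5],[[-32,-3.6,-10],[0,0,-2],3.5],[[-35,-3.9,-10],[0,0,-2],3.5],[[-36.8,-4.1,-10],[0,0,-2],3.5],[[-37.5,-4.2,-10],[0,0,-2],3.5],[[-37.5,-4.2,-10],[0,0,-2],3.5],[[-37.5,-4.2,-10],[0,0,-2],3.5]]'
python3 - <<'E'
from h import *
go((551.6,-213.8),128.7,7.2)
f=snap('scene','sc2');Q=cloud(f).reshape(-1,3);q=Q[(np.hypot(Q[:,0]-551,Q[:,1]+214)<35)&(Q[:,2]>70)];print(np.nanpercentile(q[:,2],[0,1]))
E
```

```text
t: 12.45
position: [550.9, -213.1, 229.5]
eef_rot: [[-0.126, 0.992, -0.0], [0.992, 0.126, 0.001], [0.001, -0.0, -1.0]]
force: [-1.2, -0.1, -2.2]
width: 42.3
grip_force: 19.8
shift [-0.09  0.06 10.08] turn z 0.0
[112.24799195 116.08735815]
```

```bash
python3 -m handwheel '[[[0,0,3],[0,0,0],3.5],[[0,0,6],[0,0,0],3.5],[[0,0,8],[0,0,0],3.5],[[0,0,9],[0,0,0],3.5],[[0,0,9.5],[0,0,0],3.5],[[0,0,9.8],[0,0,0],3.5],[[0,0,10],[0,0,0],3.5],[[0,0,10.1],[0,0,0],3.5],[[0,0,10.1],[0,0,0],3.5],[[0,0,10.1],[0,0,0],3.5]]'
```

```text
t: 13.5
position: [551.2, -214.2, 129.1]
eef_rot: [[-0.125, 0.992, 0.001], [0.992, 0.125, -0.0], [-0.0, 0.0, -1.0]]
force: [0.5, 0.2, -2.4]
width: 42.1
grip_force: 19.8
```

```bash
python3 -m handwheel '[[[0,0,0.05],[0,0,0],3.5],[[0,0,0.1],[0,0,0],3.5],[[0,0,0.1],[0,0,0],3.5],[[0,0,0.1],[0,0,0],3.5]]'
```

```text
t: 13.9
position: [551.2, -214.2, 128.7]
eef_rot: [[-0.125, 0.992, 0.001], [0.992, 0.125, -0.0], [-0.001, 0.001, -1.0]]
force: [-4.2, 1.2, 14.6]
width: 42.0
grip_force: 19.8
```

```bash
python3 -m handwheel '[[[0,0,0],[0,0,0],4.3],[[0,0,0],[0,0,0],5],[[0,0,0],[0,0,0],6],[[0,0,0],[0,0,0],7],[[0,0,0],[0,0,0],7],[[0,0,-1],[0,0,0],7],[[0,0,-4],[0,0,0],7],[[0,0,-8],[0,0,0],7],[[0,0,-12],[0,0,0],8],[[0,0,-16],[0,0,0],8],[[0,0,-16],[0,0,0],8],[[0,0,-16],[0,0,0],8]]'
python3 - <<'E'
from h import *
go((555.3,236.2),285,4)
f=snap('wrist','w3');Q=cloud(f).reshape(-1,3)
q=Q[(np.hypot(Q[:,0]-551,Q[:,1]+214)<36)&(Q[:,2]>55)&(Q[:,2]<140)]
print(len(q),q[:,2].max(),cv2.minAreaRect(q[:,:2].astype(np.float32)) if len(q) else 0)
E
```

```text
t: 15.1
position: [551.2, -214.1, 289.0]
eef_rot: [[-0.125, 0.992, 0.002], [0.992, 0.125, -0.001], [-0.001, 0.002, -1.0]]
force: [-0.6, 0.9, -0.6]
width: 80.3
grip_force: 0.0
shift [44.63  6.04  0.36] turn z 3.2
1816 122.91150901199876 ((551.368408203125, -215.55960083007812), (41.99284744262695, 42.259727478027344), 8.033652305603027)
```

Square is placed well. Squat next.

```bash
python3 -m handwheel '[[[44.6,6,0.4],[0,0,3],9],[[44.6,6,0.4],[0,0,3],9],[[44.6,6,0.4],[0,0,3],9],[[44.6,6,0.4],[0,0,3],9],[[44.6,6,0.4],[0,0,3],9],[[44.6,6,0.4],[0,0,3],9],[[44.6,6,0.4],[0,0,3],9],[[44.6,6,0.4],[0,0,3],9],[[44.6,6,0.4],[0,0,3],9],[[44.6,6,0.4],[0,0,3],9],[[44.6,6,0.4],[0,0,3],9],[[44.6,6,0.4],[0,0,3],9],[[44.6,6,0.4],[0,0,3],9],[[44.6,6,0.4],[0,0,3],9]]'
python3 - <<'E'
from h import *
f=snap('wrist','w4');Q=cloud(f).reshape(-1,3)
q=Q[(np.hypot(Q[:,0]-555,Q[:,1]-236)<38)&(Q[:,2]>45)&(Q[:,2]<130)]
print(len(q),q.min(0),q.max(0)); c=(q.min(0)+q.max(0))/2
t=q[q[:,2]>97];print('cap',t.mean(0))
go(c[:2],121,4)
q=Q[(np.hypot(Q[:,0]-550,Q[:,1]-313.5)<32)&(Q[:,2]>60)&(Q[:,2]<150)]
print(len(q),q.min(0),q.max(0))
E
```

```text
t: 16.55
position: [555.0, 234.8, 283.6]
eef_rot: [[-0.071, 0.997, -0.0], [0.997, 0.071, -0.0], [-0.0, -0.0, -1.0]]
force: [0.7, -0.2, 0.2]
width: 90.2
grip_force: 0.0
2227 [529.13435977 209.68791514  45.47942387] [582.02807951 262.93618713 105.11526449]
cap [555.64905964 236.1224263   98.78782447]
shift [ 0.13  0.07 16.27] turn z 0.1
1539 [531.31873179 295.1136144  106.59533673] [568.89198622 332.89036408 140.91715178]
```

```bash
python3 -m handwheel '[[[0.1,0.1,4],[0,0,0],9],[[0.1,0.1,8],[0,0,0],9],[[0.1,0.1,12],[0,0,0],9],[[0.1,0.1,14.5],[0,0,0],8.5],[[0.1,0.1,16.2],[0,0,0],8],[[0.1,0.1,16.2],[0,0,0],7],[[0.1,0.1,16.2],[0,0,0],4.8],[[0.1,0.1,16.2],[0,0,0],4.8],[[0.1,0.1,16.2],[0,0,0],4.8],[[0.1,0.1,16.2],[0,0,0],4.8],[[0.1,0.1,16.2],[0,0,0],4.8],[[0.1,0.1,16.2],[0,0,0],4.8]]' 22
python3 - <<'E'
from h import *
go((542.4,-140.9),220,7.2)
E
```

```text
t: 17.8
position: [556.3, 237.1, 123.0]
eef_rot: [[-0.073, 0.997, 0.002], [0.997, 0.073, 0.0], [0.0, 0.002, -1.0]]
force: [-0.3, -0.3, 8.0]
width: 54.3
grip_force: 22.0
shift [-37.59  -4.13  -9.72] turn z -3.0
```

```bash
python3 -m handwheel '[[[0,0,-1.5],[0,0,0],4.8],[[0,0,-4],[0,0,0],4.8],[[0,0,-7],[0,0,0],4.8],[[0,0,-10],[0,0,0],4.8],[[-1.5,-0.1,-10],[0,0,0],4.8],[[-4,-0.4,-10],[0,0,-1],4.8],[[-7.5,-0.8,-10],[0,0,-2],4.8],[[-11,-1.2,-10],[0,0,-3],4.8],[[-14.5,-1.6,-10],[0,0,-3],4.8],[[-18,-2,-10],[0,0,-3],4.8],[[-21.5,-2.4,-10],[0,0,-3],4.8],[[-25,-2.8,-10],[0,0,-3],4.8],[[-28.5,-3.2,-10],[0,0,-3],4.8],[[-32,-3.6,-10],[0,0,-3],4.8],[[-35,-3.9,-10],[0,0,-3],4.8],[[-36.8,-4.1,-10],[0,0,-3],4.8],[[-37.5,-4.1,-10],[0,0,-3],4.8],[[-37.5,-4.1,-10],[0,0,-3],4.8],[[-37.5,-4.1,-10],[0,0,-3],4.8]]'
python3 - <<'E'
from h import *
go((542.4,-140.9),119.5,7.2)
f=snap('scene','sc3');Q=cloud(f).reshape(-1,3);q=Q[(np.hypot(Q[:,0]-542,Q[:,1]+141)<32)&(Q[:,2]>70)];print(np.nanpercentile(q[:,2],[0,1]))
E
```

```text
t: 19.7
position: [542.0, -139.3, 221.6]
eef_rot: [[-0.125, 0.992, -0.0], [0.992, 0.125, 0.0], [0.0, -0.0, -1.0]]
force: [-0.3, 0.1, -2.0]
width: 53.6
grip_force: 22.0
shift [-0.17  0.02 10.21] turn z -0.0
[109.92015356 113.78921438]
```

```bash
python3 -m handwheel '[[[-0.1,0,3],[0,0,0],4.8],[[-0.1,0,6],[0,0,0],4.8],[[-0.1,0,8],[0,0,0],4.8],[[-0.1,0,9],[0,0,0],4.8],[[-0.1,0,9.5],[0,0,0],4.8],[[-0.1,0,9.8],[0,0,0],4.8],[[-0.1,0,10],[0,0,0],4.8],[[-0.1,0,10.1],[0,0,0],4.8],[[-0.1,0,10.1],[0,0,0],4.8],[[-0.1,0,10.1],[0,0,0],4.8]]'
```

```text
t: 20.75
position: [542.5, -141.0, 121.1]
eef_rot: [[-0.125, 0.992, 0.001], [0.992, 0.125, -0.0], [-0.0, 0.001, -1.0]]
force: [0.2, 0.2, -1.6]
width: 53.7
grip_force: 22.0
```

```bash
python3 -m handwheel '[[[0,0,0.05],[0,0,0],4.8],[[0,0,0.1],[0,0,0],4.8],[[0,0,0.1],[0,0,0],4.8],[[0,0,0.1],[0,0,0],4.8]]'
```

```text
t: 21.15
position: [542.5, -141.1, 120.9]
eef_rot: [[-0.125, 0.992, 0.001], [0.992, 0.125, -0.0], [-0.001, 0.001, -1.0]]
force: [-4.5, 1.3, 20.2]
width: 53.6
grip_force: 22.0
```

```bash
python3 -m handwheel '[[[0,0,0],[0,0,0],5.5],[[0,0,0],[0,0,0],6.2],[[0,0,0],[0,0,0],7],[[0,0,0],[0,0,0],8],[[0,0,0],[0,0,0],8],[[0,0,-1],[0,0,0],8],[[0,0,-4],[0,0,0],8],[[0,0,-8],[0,0,0],8],[[0,0,-12],[0,0,0],8],[[0,0,-16.5],[0,0,0],8],[[0,0,-16.5],[0,0,0],8],[[0,0,-16.5],[0,0,0],8]]'
python3 - <<'E'
from h import *
go((550.1,314),288,4)
f=snap('wrist','w5');Q=cloud(f).reshape(-1,3)
q=Q[(np.hypot(Q[:,0]-542,Q[:,1]+141)<36)&(Q[:,2]>45)&(Q[:,2]<140)]
print(len(q),q.min(0),q.max(0))
E
```

```text
t: 22.35
position: [542.6, -141.0, 286.3]
eef_rot: [[-0.125, 0.992, 0.003], [0.992, 0.125, -0.001], [-0.001, 0.002, -1.0]]
force: [-0.4, -0.0, -0.5]
width: 80.0
grip_force: 0.0
shift [45.05  6.44 -0.21] turn z 3.2
2159 [ 515.91352339 -168.93392936   45.17630516] [ 569.12569432 -115.25678004  103.20174093]
```

```bash
python3 -m handwheel '[[[45,6.4,-0.2],[0,0,3],9],[[45,6.4,-0.2],[0,0,3],9],[[45,6.4,-0.2],[0,0,3],9],[[45,6.4,-0.2],[0,0,3],9],[[45,6.4,-0.2],[0,0,3],9],[[45,6.4,-0.2],[0,0,3],9],[[45,6.4,-0.2],[0,0,3],9],[[45,6.4,-0.2],[0,0,3],9],[[45,6.4,-0.2],[0,0,3],9],[[45,6.4,-0.2],[0,0,3],9],[[45,6.4,-0.2],[0,0,3],9],[[45,6.4,-0.2],[0,0,3],9],[[45,6.4,-0.2],[0,0,3],9],[[45,6.4,-0.2],[0,0,3],9]]'
python3 - <<'E'
from h import *
f=snap('wrist','w6');Q=cloud(f).reshape(-1,3)
q=Q[(np.hypot(Q[:,0]-550,Q[:,1]-314)<32)&(Q[:,2]>45)&(Q[:,2]<150)]
print(len(q),q.min(0),q.max(0)); c=(q.min(0)+q.max(0))/2
t=q[q[:,2]>125];print('cap',t.mean(0))
go(c[:2],147,4)
E
```

```text
t: 23.8
position: [549.7, 312.3, 286.7]
eef_rot: [[-0.071, 0.997, -0.0], [0.997, 0.071, -0.0], [-0.0, -0.0, -1.0]]
force: [0.3, 0.1, 0.3]
width: 90.2
grip_force: 0.0
1568 [531.55827561 295.56167832  45.36108132] [568.78793464 332.91611066 141.41686629]
cap [550.19634988 314.98551225 133.8554919 ]
shift [ 0.17  0.05 13.98] turn z 0.1
```

```bash
python3 -m handwheel '[[[0.1,0,4],[0,0,0],9],[[0.1,0,8],[0,0,0],9],[[0.1,0,11],[0,0,0],8],[[0.1,0,13],[0,0,0],7],[[0.1,0,13.9],[0,0,0],6.5],[[0.1,0,13.9],[0,0,0],5.5],[[0.1,0,13.9],[0,0,0],3.2],[[0.1,0,13.9],[0,0,0],3.2],[[0.1,0,13.9],[0,0,0],3.2],[[0.1,0,13.9],[0,0,0],3.2],[[0.1,0,13.9],[0,0,0],3.2],[[0.1,0,13.9],[0,0,0],3.2]]' 20
python3 - <<'E'
from h import *
go((533.1,-67.5),246,7.2)
E
```

```text
t: 25.05
position: [550.0, 314.7, 148.8]
eef_rot: [[-0.073, 0.997, 0.002], [0.997, 0.073, 0.001], [0.001, 0.002, -1.0]]
force: [0.7, -1.2, 7.5]
width: 38.2
grip_force: 20.0
shift [-37.99  -4.46  -9.75] turn z -3.0
```

```bash
python3 -m handwheel '[[[0,0,-1.5],[0,0,0],3.2],[[0,0,-4],[0,0,0],3.2],[[0,0,-7],[0,0,0],3.2],[[0,0,-10],[0,0,0],3.2],[[-1.5,-0.2,-10],[0,0,0],3.2],[[-4,-0.5,-10],[0,0,-1],3.2],[[-7.5,-0.9,-10],[0,0,-2],3.2],[[-11,-1.3,-10],[0,0,-3],3.2],[[-14.5,-1.7,-10],[0,0,-3],3.2],[[-18,-2.1,-10],[0,0,-3],3.2],[[-21.5,-2.5,-10],[0,0,-3],3.2],[[-25,-2.9,-10],[0,0,-3],3.2],[[-28.5,-3.3,-10],[0,0,-3],3.2],[[-32,-3.8,-10],[0,0,-3],3.2],[[-35,-4.1,-10],[0,0,-3],3.2],[[-37,-4.4,-10],[0,0,-3],3.2],[[-38,-4.4,-10],[0,0,-3],3.2],[[-38,-4.4,-10],[0,0,-3],3.2],[[-38,-4.4,-10],[0,0,-3],3.2]]'
python3 - <<'E'
from h import *
go((533.1,-67.5),146.5,7.2)
f=snap('scene','sc4');Q=cloud(f).reshape(-1,3);q=Q[(np.hypot(Q[:,0]-533,Q[:,1]+67)<32)&(Q[:,2]>70)];print(np.nanpercentile(q[:,2],[0,1]))
E
```

```text
t: 26.95
position: [533.2, -67.1, 247.5]
eef_rot: [[-0.125, 0.992, -0.0], [0.992, 0.125, 0.0], [0.0, -0.0, -1.0]]
force: [-0.7, -0.4, -1.5]
width: 37.9
grip_force: 20.0
shift [-4.00e-02 -1.00e-02  1.01e+01] turn z -0.0
[109.39144277 115.55740361]
```

```bash
python3 -m handwheel '[[[0,0,3],[0,0,0],3.2],[[0,0,6],[0,0,0],3.2],[[0,0,8],[0,0,0],3.2],[[0,0,9],[0,0,0],3.2],[[0,0,9.5],[0,0,0],3.2],[[0,0,9.8],[0,0,0],3.2],[[0,0,10],[0,0,0],3.2],[[0,0,10.1],[0,0,0],3.2],[[0,0,10.1],[0,0,0],3.2],[[0,0,10.1],[0,0,0],3.2]]'; python3 -m handwheel '[[[0,0,0.05],[0,0,0],3.2],[[0,0,0.1],[0,0,0],3.2],[[0,0,0.1],[0,0,0],3.2],[[0,0,0.1],[0,0,0],3.2]]'
```

```text
t: 28.0
position: [533.5, -67.7, 147.1]
eef_rot: [[-0.125, 0.992, 0.001], [0.992, 0.125, -0.0], [-0.0, 0.001, -1.0]]
force: [0.6, -0.4, -1.2]
width: 37.4
grip_force: 20.0
t: 28.4
position: [533.7, -67.8, 146.7]
eef_rot: [[-0.125, 0.992, 0.001], [0.992, 0.125, -0.0], [-0.001, 0.001, -1.0]]
force: [-2.6, 0.9, 16.1]
width: 37.6
grip_force: 20.0
```

```bash
python3 -m handwheel '[[[0,0,0],[0,0,0],3.9],[[0,0,0],[0,0,0],4.5],[[0,0,0],[0,0,0],5.5],[[0,0,0],[0,0,0],7],[[0,0,0],[0,0,0],7],[[0,0,-1],[0,0,0],7],[[0,0,-4],[0,0,0],7],[[0,0,-8],[0,0,0],8],[[0,0,-12],[0,0,0],8],[[0,0,-16],[0,0,0],8],[[0,-4,-16],[0,0,0],8],[[0,-9,-16],[0,0,0],8],[[0,-14,-16],[0,0,0],8],[[0,-14,-16],[0,0,0],8],[[0,-14,-16],[0,0,0],8]]'
python3 - <<'E'
from h import *
f=snap('scene','sc5')
cv2.imwrite('pics/end.png',cv2.resize(f['frame'][60:360,110:370],None,fx=2,fy=2,interpolation=cv2.INTER_CUBIC))
E
```

```text
t: 29.9
position: [393.9, -85.3, 306.6]
eef_rot: [[-0.124, 0.992, 0.001], [0.992, 0.124, -0.0], [-0.001, 0.001, -1.0]]
force: [1.1, -0.2, -0.2]
width: 79.8
grip_force: 0.0
```

View pics/end.png

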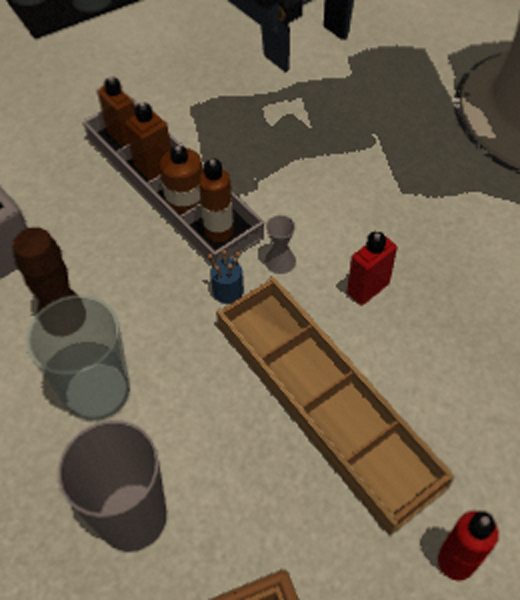

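The final view shows all four bottles upright, one per rail cell: flat (115,110), square (145,140), squat (180,175) and slim (215,200). The jigger (280,245) and pick pot (228,275) are still standing, and the arm is clear.

```bash
python3 -c "
from cell import finish_job
print(finish_job())"
```

```text
the job is handed in; nothing more can be done
None
```

All four bottles now stand upright in the steel rail, one per cell and in their original left-to-right order (slim, squat, square, flat); the jigger, pick pot and red look-alikes were left alone, and the job was handed in at about 30 s.

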